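Lock the filler cap on the garment steamer

TASK

Close the filler of the garment steamer on the closet counter with its cap, which lies on the counter: set the cap on the steel neck so that its lugs drop into the notches, push it down against the spring, turn it a quarter turn clockwise (seen from above) as far as the stop, and let it spring up into its lock. Let go of it there and leave the other things on the counter where they are.

Things in the scene. Friction and masses are not known exactly. Their poses are not given: they have to be found in the camera images.
- cap: Loose grey plastic filler cap, 0.08 to 0.17 kg, 60 high, standing upright. Origin: centre of its underside; z up along its axis, x along its grip bar. From below: spigot 44 diameter (lowest 10 mm tapered to 35 at the foot), flange 72 diameter from 26 to 34 above the origin, grip bar on top. Half a turn about z makes no difference.
- cap_bar (a point): Centre of the cap's grip bar, 47 above the cap's origin, axes as the cap. The straight bar is 58 long (x), 14 thick (y), from 34 to 60 above the cap's origin.
- cap_lugs (a point): Point on the cap's axis at mid-height of its two lugs, 12.5 above the cap's origin, axes as the cap. The lugs stick out of the spigot along +x and -x, right under the bar's ends: 10 wide, reaching to 30 from the axis, 10 to 15 above the cap's origin.
- neck_top (a point): Centre of the mouth of the steamer's fixed steel bayonet neck, in its top face, 160 above the counter; axes of the steamer, z up. Ring 74 outside, 49 bore, 30 high. Two notches, facing one another, 17 wide, reaching to 33 from the axis, admit the lugs. The line through them lies up to 25 degrees either way of this point's x axis (angle not reported: look or feel; lugs enter within about 5 degrees).
- seal_rest (a point): Top of the sprung seal plate in the neck at rest, on the neck's axis, 15 below the top face; fixed point, axes of the steamer. The plate pushes the cap up with about 5 N at rest, 8 N at 4 mm down, 12 N at 10 mm. Cap origin below the top face: 10 = lugs lying on the ring; 15 = dropped in the notches, on the plate; 23 or more = lugs clear under the lip; 26 = flange meets the ring; 19 = locked.
- neck_foot (a point): Centre of the neck's foot on the steamer's flat top, 130 above the counter; axes of the steamer. How it locks: pushed 23 to 26 below the top face, the cap turns clockwise only (from above); beyond 83 degrees of turn each lug can spring up 4 mm into a recess; solid stop at about 97 degrees. Turned less, it stays about 23 low when let go: not locked.
- steamer: White garment steamer, fixed on the counter, 210 (x) by 310 (y) by 130 high; neck on its top at y = -80; steam brush with an arched black handle docked on its top at y = +85 (up to 194 above the counter). Origin: centre of its underside.
- polish_tin: Bystander: flat round shoe polish tin of bare metal, 74 in diameter, 22 high. Origin at its underside's centre.
- cream_jar: Bystander: white cream jar, 60 in diameter, 50 high. Origin at its underside's centre.
- lotion_bottle: Bystander: clear bottle, 64 in diameter, 170 high. Origin at its underside's centre.
- clothes_brush: Bystander: brush with a handle, lying. Origin at its underside's centre.
- glasses_case: Bystander: black glasses case, 65 by 160 by 45 high. Origin at its underside's centre.
- soap_box: Bystander: small carton, 60 by 90 by 30 high. Origin at its underside's centre.
- shoe_left: Bystander: grey and white shoe, about 260 long, 120 high. Origin at its underside's centre.
Things that resemble listed ones, but are neither listed nor needed, are in the scene too. Leave any orange look-alike of the cap alone.

How it is judged:
By the outcome, as a careful person would: the job done as asked, in the order asked, and still so for the second after the job is handed in, with the robot touching nothing.
It also fails if it takes over 64 s, if anything falls off the work surface, if the arm or the gripper's body presses on something with over 40 N, if the wrist force passes 120 N, or if a joint passes its speed limit or range.

ROBOT

A 6-joint arm with a two-finger parallel gripper is mounted at the origin on the work surface. World frame = base frame: x ahead of the robot, y to its left, z up, the work surface at z = 0. Lengths are in m, angles in rad, forces in N, time in s.
With the tool pointing down it reaches from about 0.35 to 0.975 m from the base axis. Payload 4.9 kg.
Tool frame: the origin (TCP) lies on the centre line of the jaws, within the pads' length; the fingertips stand manip.tip_reach ahead of it and the grasp point (between the pads) is the TCP (manip.tip_reach is the distance from the TCP to the fingertips, in m); z points along the fingers, y is the line along which they close (so a half turn about z gives the same grasp; the last joint's range is limited). The gripper opens to 85 mm and grips with 20 to 120 N. Pads are 22 mm wide; open, the fingers measure 114 mm over their backs; the gripper's body (76 mm by 85 mm) begins 54 mm behind the grasp point. The pads swing forward as they close: fully open they stand 13 mm farther back than shut.
Start: joints at [1.075, 0.053, 1.613, -0, 1.476, -0.119], TCP at [0.23, 0.581, 0.25] pointing down, gripper open.
Joint ranges: [-3.01, 3.01], [-1.01, 2.22], [0.06, 2.58], [-1.02, 4.17], [0.09, 2.62], [-3.14, 3.14]. Speed limits (rad/s): [2.57, 2.57, 3.14, 3.14, 3.14, 3.14].

INTERFACE

Orientations are given as a unit quaternion [w, x, y, z].
In Python, from plant import manip gives the robot as it stands. The module is installed in compiled form; this text tells all that it offers.
- The arm moves only by the tool move_arm, never from a script. Its argument "rows" is a list of rows, each a list of 7 numbers: the shift along the tool's x, y, z in cm, then the turn, a rotation vector about the tool's x, y, z in degrees, then the opening, from -1 (shut) to 1 (fully open). In form: [[tx, ty, tz, ax, ay, az, jaw], ...]. A call has 1 to 20 rows; each row shifts and turns the commanded pose from where the row before left it, along the tool's axes as they then stand; what a row does not reach is not made up. A row lasts 1/12 s, in which the tool goes at most 41.7 mm and 7.16 degrees, less where a joint would pass 70% of its speed; a pose out of reach is approached as far as the arm can. A call is refused whole if a number of a shift passes 4.17 or a number of a turn 7.16, either way. A call with a gripper value outside its range is refused whole. The fingers move at their own pace and stop on an object; the grip force is fixed at half the most. Time passes only in rows, so rows that do not move let the fingers close. It gives the time, the measured TCP pose, the force, the opening and the grip force at its end, in the units of the state.
- manip.state(): the state, without advancing time (a new reading comes with each control period).
- manip.grab_frame(name): name is "scene" or "top" or "wrist"; returns a dict with "img" (480x640x3 uint8, blue, green, red), "mtx" (3x3 intrinsics, pixels), "R" (3x3) and "t" (3): a world point X has camera coordinates R X + t. Camera axes: x right, y down, z forward; pixel columns grow to the right and rows downward; lengths in m; the calibration is good to about 2 mm. A picture is of the moment at which its call begins. There is no depth.
- manip.job_done(): hands the job in; it is judged then, once.
The state is a dict: "time": time; "joint_pos": joint angles; "joint_vel": joint speeds; "joint_efforts": joint torques, N m; "tool_pos": TCP position; "tool_rot": TCP orientation; "contact_force": force on the tool from outside, world axes, zero at the start; "ft_torque": the same for the moment, N m; "gripper_width": opening from 0.0 (shut) to 1.0 (fully open); "grasp_force": force on a finger pad.
Only numpy, scipy, OpenCV 4.12 (cv2) and the standard library are available. Lean on these libraries where they do the work, as an engineer would, in place of code of your own. Each camera call takes 0.05 s, during which the arm holds its last target. There are 200 camera calls.

## Working session

There is one attempt and no reset: what is moved stays moved. The work goes in short steps, Python scripts to look and compute and a tool call to move; the robot and the scene stay as the last step left them, time stands still between calls to the robot, and variables do not carry over. Pictures are saved under pics/ and viewed, at most 10 in all, crops included, and the job is handed in when it is done.

Besides the shell and the picture viewer there is one more tool, called after "Request:" as name([rows], argument=value, ...), one row to a line, values as JSON. move_arm: Moves the arm, as the interface text tells. Its arguments: {"type":"object","properties":{"rows":{"type":"array","items":{"type":"array","items":{"type":"number"}}}},"required":["rows"]}

```bash
mkdir -p pics; cat > h.py <<'E'
import numpy as np, cv2
from plant import manip
def ray(f,u,v,z):
    d=f["R"].T@np.linalg.inv(f["mtx"])@np.array([u,v,1.]); c=-f["R"].T@f["t"]
    return c+d*(z-c[2])/d[2]
def proj(f,X):
    p=f["mtx"]@(f["R"]@np.asarray(X,float)+f["t"]); return p[:2]/p[2]
E
python3 - <<'E'
from h import *
for n in("scene","top"):
    f=manip.grab_frame(n); cv2.imwrite(f"pics/{n}.png",f["img"]); print(n,-f["R"].T@f["t"])
print(manip.state(),manip.tip_reach)
E
```

```text
scene [1.3559708  0.5564878  0.76944962]
top [0.38700234 0.00696723 1.32691283]
{'time': 0.1, 'joint_pos': array([ 1.07497474e+00,  5.33452680e-02,  1.61415282e+00,  4.13020542e-06,
        1.47600534e+00, -1.18998567e-01]), 'joint_vel': array([-0.00066975, -0.00100098, -0.00207246, -0.00087219, -0.00187523,
        0.00055107]), 'joint_efforts': array([-3.68760766e-04, -3.94899166e+01, -3.71365678e+01, -1.69870127e-04,
        3.99703276e-03, -2.28409658e-05]), 'tool_pos': array([0.2297252 , 0.58068259, 0.24915449]), 'tool_rot': array([-2.91050443e-04,  1.87298861e-01,  9.82302511e-01, -9.09975361e-04]), 'contact_force': array([ 1.16640173, -0.4700233 ,  0.21798422]), 'ft_torque': array([-0.03527205,  0.01757606, -0.0338582 ]), 'grasp_force': 0.0, 'gripper_width': 1.000693372495071} 0.019
```

View pics/top.png

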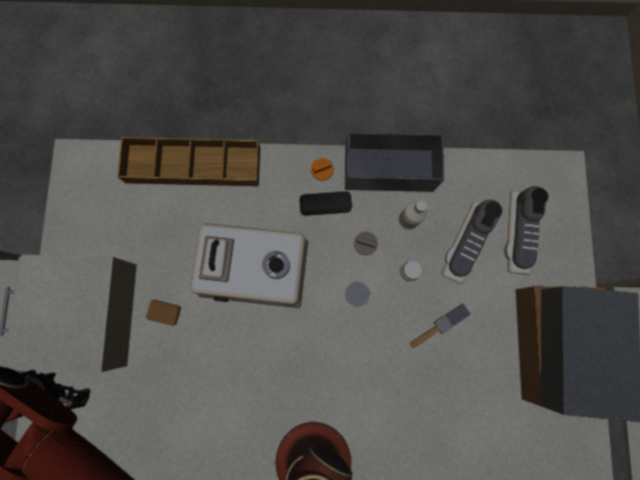

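View pics/scene.png

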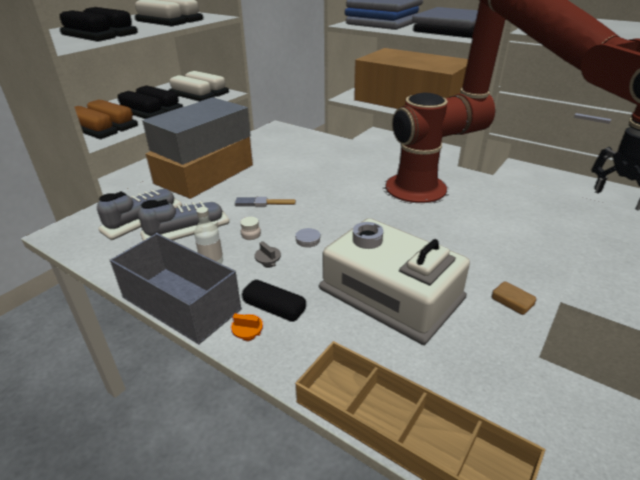

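The top view shows the grey cap at about (366,243), with its bar running slightly down to the right. The neck is at about (276,264), and the orange look-alike is at (322,168). The scene view agrees, with the cap at (267,253) and the neck at (368,235). Next I'll work out rough positions.

```bash
python3 - <<'E'
from h import *
f=manip.grab_frame("top"); I=f["img"]
print("cap bar",ray(f,366,243,.05),"neck",ray(f,276,264,.16), ray(f,246,262,.13))
s=manip.grab_frame("scene"); print("scene cap",ray(s,267,254,.034),"neck",ray(s,368,231,.16))
a=cv2.resize(I[218:268,341:391],(400,400),interpolation=3); b=cv2.resize(I[239:289,251:301],(400,400),interpolation=3)
cv2.imwrite("pics/crop.png",np.clip(np.hstack([a,b])*1.5,0,255).astype(np.uint8))
E
```

```text
cap bar [ 0.62112006 -0.14235188  0.05      ] neck [0.53829365 0.11194939 0.16      ] [0.54590768 0.19733801 0.13      ]
scene cap [ 0.62741476 -0.14338505  0.034     ] neck [0.54498873 0.11722664 0.16      ]
```

View pics/crop.png

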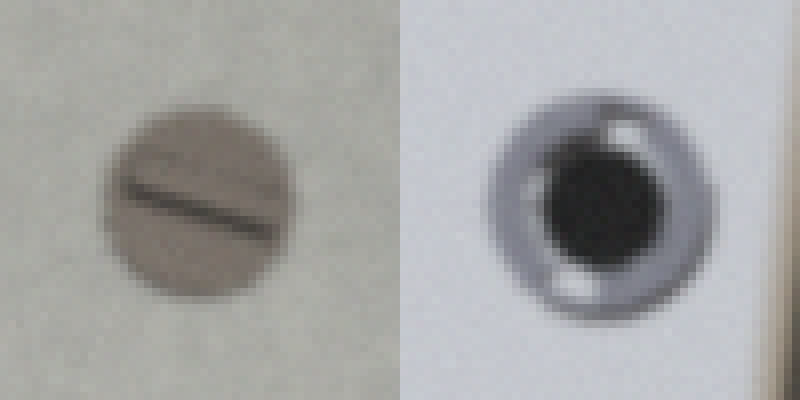

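The crop shows the cap's bar running from (125,188) to (270,235), about 72° in world. The notches show as bright patches at (627,135) and (572,285), about -20° in world. My plan is to grasp at tool-x 72°, insert at 160° and end near 63°, which keeps joint 6 in range. First I'll move above the cap.

Request:
move_arm([
  [0,0,-0.5,0,0,7.1,1],
  [0,0,-0.5,0,0,7.1,1],
  [0,0,-0.5,0,0,7.1,1],
  [0,0,-0.5,0,0,7.1,1],
  [0,0,-0.5,0,0,7.1,1],
  [0,0,-0.5,0,0,7.1,1],
  [0,0,0,0,0,7.1,1],
  [0,0,0,0,0,7.1,1],
  [0,0,0,0,0,7.1,1],
  [0,0,0,0,0,7.1,1],
  [0,0,0,0,0,7.1,1],
  [0,0,0,0,0,7.1,1],
  [0,0,0,0,0,1.2,1],
  [0,0,0,0,0,0,1],
])

```text
time: 1.37
tool_pos: [0.2299, 0.5811, 0.28]
tool_rot: [0.0, 0.808, 0.589, -0.0]
contact_force: [0.4, -0.2, 0.4]
gripper_width: 1.002
grasp_force: 0.0
```

Request:
move_arm([
  [-2.4,2.5,0,0,0,0,1],
  [-2.4,2.5,0,0,0,0,1],
  [-2.4,2.5,0,0,0,0,1],
  [-2.4,2.5,0,0,0,0,1],
  [-2.4,2.5,0,0,0,0,1],
  [-2.4,2.5,0,0,0,0,1],
  [-2.4,2.5,0,0,0,0,1],
  [-2.4,2.5,0,0,0,0,1],
  [-2.4,2.5,0,0,0,0,1],
  [-2.4,2.5,0,0,0,0,1],
  [-2.4,2.5,0,0,0,0,1],
  [-2.4,2.5,0,0,0,0,1],
  [-2.4,2.5,0,0,0,0,1],
  [-2.4,2.5,0,0,0,0,1],
  [-2.4,2.5,0,0,0,0,1],
  [-2.4,2.5,0,0,0,0,1],
  [-2.4,2.5,0,0,0,0,1],
])

```text
time: 2.78
tool_pos: [0.5087, 0.0601, 0.2805]
tool_rot: [0.0, 0.808, 0.589, 0.0]
contact_force: [0.8, -0.7, 0.9]
gripper_width: 1.0
grasp_force: 0.0
```

```bash
python3 - <<'E'
from h import *
f=manip.grab_frame("wrist"); cv2.imwrite("pics/w1.png",f["img"]); np.savez("w1.npz",**f); print(-f["R"].T@f["t"],f["R"][2],proj(f,[.54,.114,.16]),proj(f,[.621,-.142,.05]))
E
```

```text
[0.53149138 0.13509346 0.40307742] [-0.09212739 -0.28796798 -0.95319829] [348.2948751  140.07816991] [495.3661801  359.29946618]
```

Request:
move_arm([
  [-2.4,2.5,0,0,0,0,1],
  [-2.4,2.5,0,0,0,0,1],
  [-2.4,2.5,0,0,0,0,1],
  [-2.4,2.5,0,0,0,0,1],
  [-2.3,2.4,0,0,0,0,1],
  [-1.0,1.0,0,0,0,0,1],
  [0,0,0,0,0,0,1],
  [0,0,0,0,0,0,1],
])

```text
time: 3.5
tool_pos: [0.5956, -0.1021, 0.2799]
tool_rot: [-0.001, 0.809, 0.588, -0.0]
contact_force: [-0.7, -0.0, -0.6]
gripper_width: 0.998
grasp_force: 0.0
```

```bash
python3 - <<'E'
from h import *
f=manip.grab_frame("wrist"); cv2.imwrite("pics/w2.png",f["img"]); np.savez("w2.npz",**f); print(-f["R"].T@f["t"],f["R"][2],proj(f,[.621,-.142,.05]),manip.state()["tool_pos"])
a=cv2.imread("pics/w1.png");cv2.imwrite("pics/w12.png",cv2.resize(np.vstack([a,f["img"]]),(450,600)) )
E
```

```text
[ 0.61880225 -0.02732214  0.40258485] [-0.09426035 -0.28691769 -0.95330647] [365.64210511 235.75493796] [ 0.59542578 -0.10141806  0.28008373]
```

View pics/w12.png

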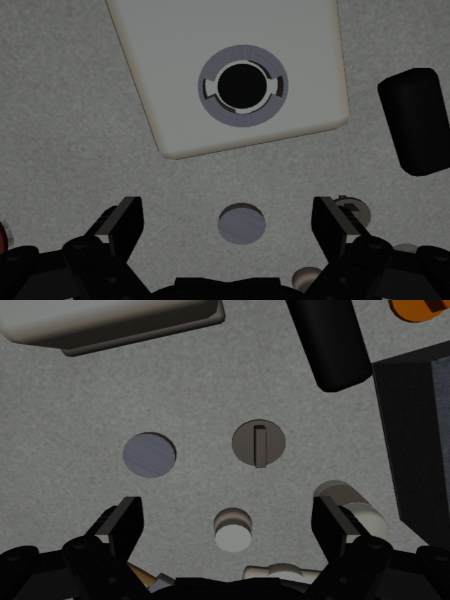

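The wrist view over the neck puts it at about (345,137) full-res, with notches left and right. The view over the cap puts the cap at about (368,228), with its bar running vertically. I'll crop both at full resolution to read the edges.

```bash
python3 - <<'E'
from h import *
a=cv2.imread("pics/w1.png")[58:218,265:425]; b=cv2.imread("pics/w2.png")[150:310,290:450]
o=np.hstack([cv2.resize(x,(400,400),interpolation=2) for x in(a,b)]); cv2.imwrite("pics/c12.png",np.clip(o*1.8,0,255).astype(np.uint8))
E
```

```text
(no output)
```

View pics/c12.png

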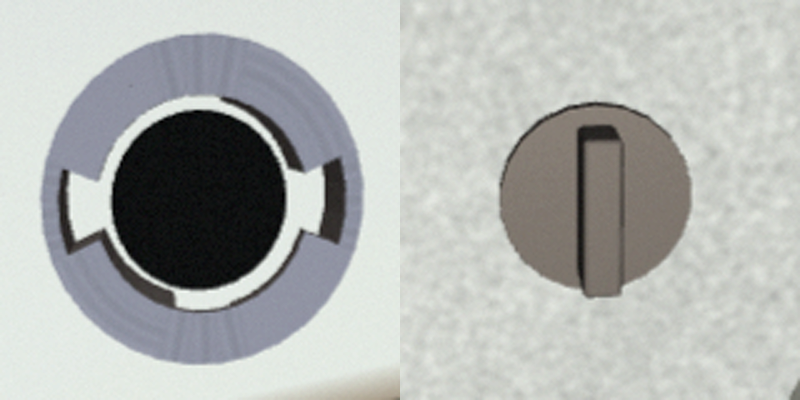

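The left crop shows the notch corners, left at (63,170) and (67,253), right at (342,157) and (338,242). The right crop shows the bar's top face from (585,140) to (620,296) and the flange spanning x 500 to 691.

```bash
python3 - <<'E'
from h import *
f=dict(np.load("w1.npz")); g=dict(np.load("w2.npz"))
N=lambda u,v,z=.16: ray(f,265+u/2.5,58+v/2.5,z)[:2]
C=lambda u,v,z: ray(g,290+(u-400)/2.5,150+v/2.5,z)[:2]
L=(N(63,170)+N(67,253))/2; R=(N(342,157)+N(338,242))/2
ang=lambda d: np.degrees(np.arctan2(d[1],d[0]))
print("notch",L,R,np.linalg.norm(L-R),(L+R)/2,ang(R-L),ang(L-R))
# ring fit by colour at z=.16
I=f["img"].astype(int); m=((I[...,0]-I[...,1]>8)).astype(np.uint8); m[:58]=0;m[218:]=0;m[:,:265]=0;m[:,425:]=0
c=max(cv2.findContours(m,0,1)[0],key=cv2.contourArea)[:,0]
P=np.float32([ray(f,u,v,.16)[:2] for u,v in cv2.convexHull(c)[:,0]]*1)
print("ring",cv2.fitEllipse(P*1000))
T=(C(583,140,.06)+C(621,140,.06))/2; B=(C(585,296,.06)+C(620,296,.06))/2
print("bar",T,B,np.linalg.norm(T-B),(T+B)/2,ang(T-B))
h=[(500,196),(691,196),(596,290)]
print("flange", (C(500,198,.034)+C(691,198,.034))/2, C(596,290,.034), np.linalg.norm(C(500,198,.034)-C(691,198,.034)))
# steel ring in top
t=manip.grab_frame("top"); s=manip.grab_frame("scene")
for n,X in(("neck",[*(L+R)/2,.16]),("bar",[*(T+B)/2,.06])): print(n,proj(t,X),proj(s,X))
q=manip.state()["tool_rot"]; w,x,y,z=q; print("phi",np.degrees(np.arctan2(2*(x*y+w*z),1-2*(y*y+z*z))))
E
```

```text
notch [0.50825477 0.1226318 ] [0.56903797 0.10585677] 0.06305552486172103 [0.53864637 0.11424428] -15.428510667421499 164.57148933257852
ring ((522.9493408203125, 139.73873901367188), (13.756402015686035, 34.90690231323242), 123.9792251586914)
bar [ 0.63246182 -0.11475848] [ 0.6169876  -0.16937367] 0.05676504727382523 [ 0.62472471 -0.14206607] 74.18088833841294
flange [ 0.62513015 -0.14182361] [ 0.61516736 -0.17702544] 0.07086452133502881
neck [275.14926223 263.85081557] [368.25625883 229.41113139]
bar [366.30312875 241.18879771] [267.24860021 245.86695474]
phi 72.1312829076657
```

Request:
move_arm([
  [0,0,0,0,0,-2.1,1],
  [-1.5,2.0,1.0,0,0,0,1],
  [-1.6,1.95,2.0,0,0,0,1],
  [0,0,3,0,0,0,1],
  [0,0,3,0,0,0,1],
  [0,0,3,0,0,0,1],
  [0,0,2,0,0,0,1],
  [0,0,1,0,0,0,1],
  [0,0,0,0,0,0,1],
  [0,0,0,0,0,0,1],
])

```text
time: 4.48
tool_pos: [0.6255, -0.1421, 0.131]
tool_rot: [0.0, 0.798, 0.603, 0.0]
contact_force: [-0.2, 0.1, -0.0]
gripper_width: 1.0
grasp_force: 0.0
```

```bash
python3 - <<'E'
from h import *
f=manip.grab_frame("wrist"); cv2.imwrite("pics/w3.png",f["img"]); S=manip.state();T=S["tool_pos"];print(T,S["contact_force"])
w,x,y,z=S["tool_rot"];print("phi",np.degrees(np.arctan2(2*(x*y+w*z),1-2*(y*y+z*z))),proj(f,[.625,-.142,.06]),proj(f,[T[0],T[1],.06]))
E
```

```text
[ 0.62626963 -0.14260666  0.13233738] [ 0.05406084 -0.37242909  0.38048128]
phi 74.16592237507724 [324.3503076  271.35045649] [327.10288758 271.78696439]
```

View pics/w3.png

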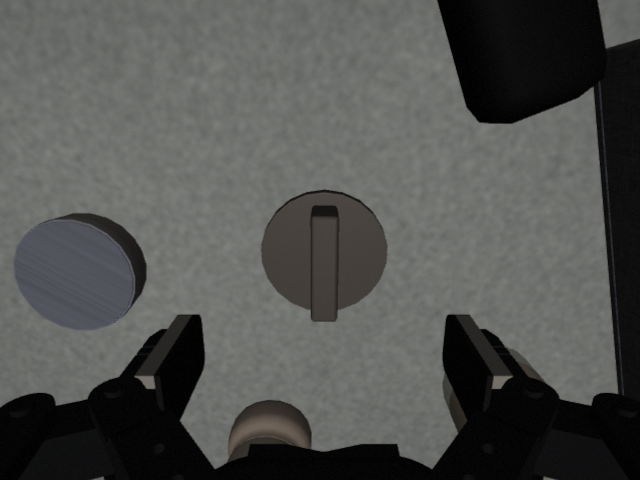

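The wrist view has the bar centred at about (324,268) against a prediction of (324,271), so it is aligned. I'll descend and grip.

Request:
move_arm([
  [0,0,2.5,0,0,0,1],
  [0,0,2.5,0,0,0,1],
  [0,0,1.5,0,0,0,1],
  [0,0,1.0,0,0,0,1],
  [0,0,0,0,0,0,1],
  [0,0,0,0,0,0,-1],
  [0,0,0,0,0,0,-1],
  [0,0,0,0,0,0,-1],
  [0,0,0,0,0,0,-1],
  [0,0,0,0,0,0,-1],
  [0,0,0,0,0,0,-1],
  [0,0,0,0,0,0,-1],
  [0,0,0,0,0,0,-1],
  [0,0,0,0,0,0,-1],
  [0,0,0,0,0,0,-1],
])

```text
time: 5.78
tool_pos: [0.6259, -0.1431, 0.0562]
tool_rot: [0.001, 0.798, 0.603, 0.0]
contact_force: [0.2, 0.4, 4.6]
gripper_width: 0.149
grasp_force: 60.8
```

Request:
move_arm([
  [0,0,-1,0,0,0,-1],
  [0,0,-3,0,0,0,-1],
  [0,0,-3,0,0,0,-1],
  [0,0,-4,0,0,0,-1],
  [0,0,-4,0,0,0,-1],
  [0,0,-4,0,0,0,-1],
  [0,0,-2.4,0,0,0,-1],
  [0,0,-1,0,0,0,-1],
  [2.8,-1.1,0,0,0,0,-1],
  [2.8,-1.1,0,0,0,0,-1],
  [2.8,-1.1,0,0,0,0,-1],
  [2.8,-1.1,0,0,0,0,-1],
  [2.8,-1.1,0,0,0,0,-1],
  [2.8,-1.1,0,0,0,0,-1],
  [2.8,-1.1,0,0,0,0,-1],
  [2.8,-1.2,0,0,0,0,-1],
  [0,0,0,0,0,0,-1],
])

```text
time: 7.2
tool_pos: [0.599, 0.1016, 0.2766]
tool_rot: [-0.002, 0.796, 0.605, -0.001]
contact_force: [-0.9, -0.9, -2.4]
gripper_width: 0.148
grasp_force: 60.0
```

Request:
move_arm([
  [0,0,0,0,0,-5.2,-1],
  [0,0,0,0,0,-7.1,-1],
  [0,0,0,0,0,-7.1,-1],
  [0,0,0,0,0,-7.1,-1],
  [0,0,0,0,0,-7.1,-1],
  [0,0,0,0,0,-7.1,-1],
  [0,0,0,0,0,-7.1,-1],
  [0,0,0,0,0,-7.1,-1],
  [0,0,0,0,0,-7.1,-1],
  [0,0,0,0,0,-7.1,-1],
  [0,0,0,0,0,-7.1,-1],
  [0,0,0,0,0,-7.1,-1],
  [0,0,0,0,0,-7.1,-1],
  [0,0,0,0,0,0,-1],
  [0,0,0,0,0,0,-1],
  [0,0,0,0,0,0,-1],
])

```text
time: 8.53
tool_pos: [0.6006, 0.0966, 0.2781]
tool_rot: [-0.001, 0.136, 0.991, -0.0]
contact_force: [0.9, 0.7, -1.0]
gripper_width: 0.153
grasp_force: 60.1
```

```bash
python3 - <<'E'
from h import *
f=manip.grab_frame("wrist"); cv2.imwrite("pics/w4.png",np.clip(f["img"]*1.5,0,255).astype(np.uint8)); np.savez("w4.npz",**f); S=manip.state();T=S["tool_pos"];print(T,S["contact_force"],S["joint_pos"])
w,x,y,z=S["tool_rot"];print("phi",np.degrees(np.arctan2(2*(x*y+w*z),1-2*(y*y+z*z))),proj(f,[.5386,.1143,.16]),-f["R"].T@f["t"]);print(proj(manip.grab_frame("top"),[.5386,.1143,.16]))
E
```

```text
[0.60070207 0.09671751 0.27842757] [-0.54863974  0.44740751 -1.75412498] [ 3.74071919e-02 -4.55390452e-04  1.62027553e+00 -5.95049905e-05
  1.52324833e+00 -1.26079400e+00]
phi 164.3815936351961 [322.03254675 134.50655119] [0.52557926 0.11889649 0.40084475]
[275.12783508 263.8675132 ]
```

View pics/w4.png

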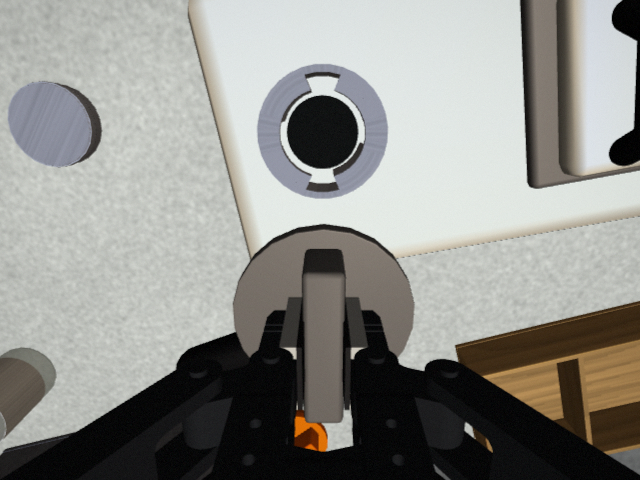

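The view shows the neck ring spanning x 257 to 387 and y 64 to 199, with notches at (323,75) and (323,188). The held cap's flange spans 233 to 414, and its bar is at x≈324. I'll fit these positions now.

```bash
python3 - <<'E'
from h import *
f=dict(np.load("w4.npz")); I=f["img"].astype(int)
m=((I[...,0]-I[...,1]>8)).astype(np.uint8); m[:55]=0;m[205:]=0;m[:,:245]=0;m[:,400:]=0
m=cv2.morphologyEx(m,cv2.MORPH_CLOSE,np.ones((5,5),np.uint8))
c=max(cv2.findContours(m,0,1)[0],key=cv2.contourArea)
P=np.float32([ray(f,u,v,.16)[:2]*1000 for u,v in cv2.convexHull(c)[:,0]])
print("ring",cv2.fitEllipse(P),cv2.minEnclosingCircle(P),cv2.boundingRect(c))
phi=np.radians(164.4);ex=np.array([np.cos(phi),np.sin(phi)]);ey=np.array([np.sin(phi),-np.cos(phi)])
A=ray(f,323,76,.16)[:2];B=ray(f,323.5,190,.16)[:2];print("notch ends",A,B,np.linalg.norm(A-B),(A+B)/2,np.degrees(np.arctan2(*(A-B)[::-1])))
T=np.array([.6007,.0967]);loc=lambda p:((p[:2]-T)@ex*1e3,(p[:2]-T)@ey*1e3)
zo=.2783-.056
print("flange L/R",loc(ray(f,233,310,zo+.034)),loc(ray(f,414,310,zo+.034)))
for z in(.06,): print("bar top",[loc(ray(f,u,v,zo+z)) for u,v in((303,272),(345,272),(303.5,420),(345,420))])
E
```

```text
ring ((538.2459106445312, 114.43170928955078), (72.98714447021484, 73.201416015625), 5.425704479217529) ((538.2567138671875, 114.41913604736328), 36.710365295410156) (258, 64, 130, 134)
notch ends [0.50904646 0.12316572] [0.56935754 0.10653833] 0.06256114088972947 [0.539202   0.11485203] 164.5867998223906
flange L/R (np.float64(4.077732496541234), np.float64(-34.015471292637095)) (np.float64(4.025228879767288), np.float64(36.093383040339624))
bar top [(np.float64(30.396740132359305), np.float64(-5.233429626287084)), (np.float64(30.385438993161824), np.float64(7.712408001810273)), (np.float64(-25.07506768044072), np.float64(-5.945541475495362)), (np.float64(-25.080025755055505), np.float64(8.519098917415816))]
```

Request:
move_arm([
  [2.1,0,0,0,0,0,-1],
  [2.1,-0.05,0,0,0,0,-1],
  [2.1,0,0,0,0,0,-1],
  [0,0,0,0,0,0,-1],
  [0,0,2,0,0,0,-1],
  [0,0,2,0,0,0,-1],
  [0,0,1.5,0,0,0,-1],
  [0,0,0.7,0,0,0,-1],
  [0,0,0,0,0,0,-1],
  [0,0,0,0,0,0,-1],
])

```text
time: 9.47
tool_pos: [0.5405, 0.1132, 0.2175]
tool_rot: [-0.0, 0.135, 0.991, -0.0]
contact_force: [-0.1, -0.5, -1.1]
gripper_width: 0.148
grasp_force: 60.1
```

```bash
python3 - <<'E'
from h import *
f=manip.grab_frame("scene"); cv2.imwrite("pics/s5.png",cv2.resize(f["img"][160:290,290:450],(640,520),interpolation=2)); S=manip.state();print(S["tool_pos"],S["contact_force"],S["ft_torque"])
E
```

```text
[0.54092523 0.11324097 0.21840431] [-0.07818153  0.11813594 -1.21841302] [-0.00131962 -0.02647649 -0.03917856]
```

View pics/s5.png

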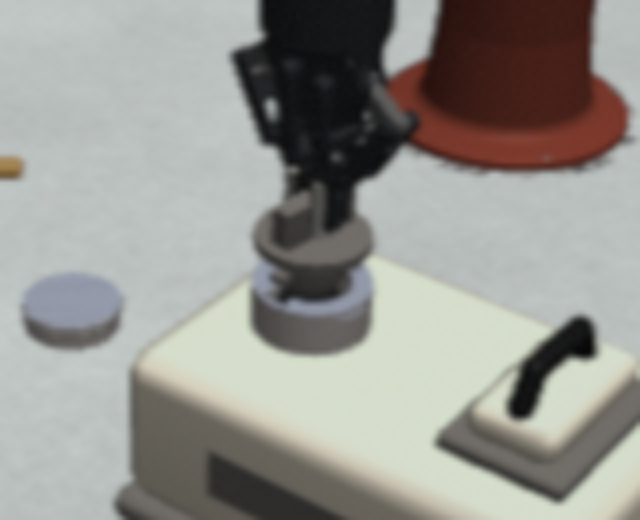

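The scene crop shows the cap over the neck, with its lug at (285,297) above the front notch. I'll trim 1 mm and descend slowly.

Request:
move_arm([
  [0.13,0,0,0,0,0,-1],
  [0,0,0.4,0,0,0,-1],
  [0,0,0.4,0,0,0,-1],
  [0,0,0.3,0,0,0,-1],
  [0,0,0.2,0,0,0,-1],
  [0,0,0.1,0,0,0,-1],
  [0,0,0.1,0,0,0,-1],
  [0,0,0,0,0,0,-1],
  [0,0,0,0,0,0,-1],
])

```text
time: 10.27
tool_pos: [0.5389, 0.1136, 0.2023]
tool_rot: [0.0, 0.135, 0.991, 0.0]
contact_force: [-0.1, -0.3, -1.8]
gripper_width: 0.153
grasp_force: 60.1
```

The TCP is below lug-contact height with no contact force, so the lugs are in the notches. Now I'll push down against the spring.

Request:
move_arm([
  [0,0,0.2,0,0,0,-1],
  [0,0,0.2,0,0,0,-1],
  [0,0,0.2,0,0,0,-1],
  [0,0,0.2,0,0,0,-1],
  [0,0,0.2,0,0,0,-1],
  [0,0,0.1,0,0,0,-1],
  [0,0,0,0,0,0,-1],
  [0,0,0,0,0,0,-1],
])

```text
time: 10.93
tool_pos: [0.5395, 0.1137, 0.1935]
tool_rot: [0.001, 0.135, 0.991, 0.0]
contact_force: [-2.9, 0.4, 8.2]
gripper_width: 0.147
grasp_force: 61.5
```

Request:
move_arm([
  [0,0,0.1,0,0,0,-1],
  [0,0,0.1,0,0,0,-1],
  [0,0,0,0,0,0,-1],
  [0,0,0,0,0,0,-1],
])

```text
time: 11.27
tool_pos: [0.5395, 0.1136, 0.1918]
tool_rot: [0.001, 0.135, 0.991, 0.0]
contact_force: [-3.9, -0.6, 9.8]
gripper_width: 0.15
grasp_force: 61.6
```

Request:
move_arm([
  [0.05,0,0.05,0,0,0,-1],
  [0,0,0,0,0,4,-1],
  [0,0,0,0,0,4,-1],
  [0,0,0,0,0,4,-1],
  [0,0,0,0,0,4,-1],
  [0,0,0,0,0,4,-1],
  [0,0,0,0,0,0,-1],
])

```text
time: 11.85
tool_pos: [0.5405, 0.1138, 0.1922]
tool_rot: [0.003, 0.306, 0.952, 0.001]
contact_force: [-0.8, -0.4, 9.3]
gripper_width: 0.145
grasp_force: 61.6
```

```bash
cat > st.py <<'E'
from h import *
S=manip.state();w,x,y,z=S["tool_rot"];print(S["tool_pos"].round(4),S["contact_force"].round(1),S["ft_torque"].round(2),"phi",np.degrees(np.arctan2(2*(x*y+w*z),1-2*(y*y+z*z))).round(1))
E
python3 st.py
```

```text
[0.5405 0.1138 0.1922] [-0.8 -0.4  9.3] [-0.08  0.17 -0.09] phi 144.4
```

Request:
move_arm([
  [0,0,0,0,0,5,-1],
  [0,0,0,0,0,5,-1],
  [0,0,0,0,0,5,-1],
  [0,0,0,0,0,5,-1],
  [0,0,0,0,0,5,-1],
  [0,0,0,0,0,5,-1],
  [0,0,0,0,0,5,-1],
  [0,0,0,0,0,5,-1],
  [0,0,0,0,0,0,-1],
])

```text
time: 12.6
tool_pos: [0.5407, 0.1137, 0.1923]
tool_rot: [0.003, 0.613, 0.79, 0.002]
contact_force: [-0.2, -0.6, 10.5]
gripper_width: 0.152
grasp_force: 61.6
```

```bash
python3 st.py
```

```text
[0.5407 0.1137 0.1923] [-0.2 -0.6 10.5] [-0.17  0.13 -0.02] phi 104.3
```

Request:
move_arm([
  [0,0,0,0,0,5,-1],
  [0,0,0,0,0,5,-1],
  [0,0,0,0,0,5,-1],
  [0,0,0,0,0,5,-1],
  [0,0,0,0,0,5,-1],
  [0,0,0,0,0,4,-1],
  [0,0,0,0,0,2,-1],
  [0,0,0,0,0,2,-1],
  [0,0,0,0,0,2,-1],
  [0,0,0,0,0,0,-1],
])

```text
time: 13.43
tool_pos: [0.5401, 0.114, 0.1922]
tool_rot: [0.001, 0.822, 0.57, 0.002]
contact_force: [-2.5, 0.4, 10.6]
gripper_width: 0.149
grasp_force: 61.8
```

```bash
python3 st.py
```

```text
[0.5401 0.114  0.1922] [-2.5  0.4 10.6] [0.02 0.48 0.09] phi 69.5
```

Request:
move_arm([
  [0,0,0,0,0,1.5,-1],
  [0,0,0,0,0,1.5,-1],
  [0,0,0,0,0,1,-1],
  [0,0,0,0,0,0,-1],
])

```text
time: 13.77
tool_pos: [0.5397, 0.1143, 0.1922]
tool_rot: [0.001, 0.84, 0.542, 0.002]
contact_force: [-3.4, 1.1, 11.6]
gripper_width: 0.152
grasp_force: 63.4
```

```bash
python3 st.py
```

```text
[0.5397 0.1143 0.1922] [-3.4  1.1 11.6] [0.17 0.67 1.04] phi 65.7
```

The moment about z rose to 1.0 N m, so the stop is reached. I'll ease off 2° and let the cap rise.

Request:
move_arm([
  [0,0,0,0,0,-2,-1],
  [0,0,-0.1,0,0,0,-1],
  [0,0,-0.1,0,0,0,-1],
  [0,0,-0.1,0,0,0,-1],
  [0,0,-0.1,0,0,0,-1],
  [0,0,-0.05,0,0,0,-1],
  [0,0,0,0,0,0,-1],
  [0,0,0,0,0,0,-1],
])

```text
time: 14.43
tool_pos: [0.5394, 0.1142, 0.1939]
tool_rot: [0.0, 0.831, 0.556, 0.002]
contact_force: [4.4, 3.0, 2.4]
gripper_width: 0.151
grasp_force: 60.5
```

```bash
python3 st.py
```

```text
[0.5394 0.1142 0.1939] [4.4 3.  2.4] [ 0.52 -0.85  0.4 ] phi 67.5
```

Request:
move_arm([
  [0,0,-0.1,0,0,0,-1],
  [0,0,-0.1,0,0,0,-1],
  [0,0,0,0,0,0,-1],
  [0,0,0,0,0,0,-1],
])

```text
time: 14.77
tool_pos: [0.5393, 0.1141, 0.1957]
tool_rot: [0.0, 0.831, 0.556, 0.001]
contact_force: [4.4, 3.0, 1.4]
gripper_width: 0.149
grasp_force: 60.6
```

```bash
python3 st.py
```

```text
[0.5393 0.1141 0.1957] [4.4 3.  1.4] [ 0.51 -0.82  0.41] phi 67.5
```

Request:
move_arm([
  [0.05,0.03,0,0,0,0,-1],
  [0,0,-0.1,0,0,0,-1],
  [0,0,0,0,0,0,-1],
  [0,0,0,0,0,0,-1],
])

```text
time: 15.1
tool_pos: [0.5394, 0.1141, 0.1964]
tool_rot: [0.0, 0.831, 0.556, 0.001]
contact_force: [5.5, 3.1, 1.4]
gripper_width: 0.15
grasp_force: 60.5
```

```bash
python3 st.py
```

```text
[0.5394 0.1141 0.1964] [5.5 3.1 1.4] [ 0.34 -0.93  0.38] phi 67.5
```

Request:
move_arm([
  [0,0,0,0,0,0,0],
  [0,0,0,0,0,0,0],
  [0,0,0,0,0,0,1],
  [0,0,0,0,0,0,1],
  [0,0,0,0,0,0,1],
  [0,0,0,0,0,0,1],
  [0,0,0,0,0,0,1],
  [0,0,0,0,0,0,1],
  [0,0,-1,0,0,0,1],
  [0,0,-2,0,0,0,1],
  [0,0,-3,0,0,0,1],
  [0,0,-3,0,0,0,1],
  [-2,0,-1,0,0,0,1],
  [-2,0,0,0,0,0,1],
  [-2,0,0,0,0,0,1],
  [0,0,0,0,0,0,1],
  [0,0,0,0,0,0,1],
])

```text
time: 16.52
tool_pos: [0.516, 0.0583, 0.2973]
tool_rot: [0.0, 0.832, 0.555, 0.001]
contact_force: [0.1, -0.2, -0.5]
gripper_width: 1.004
grasp_force: 0.0
```

```bash
python3 st.py; python3 - <<'E'
from h import *
f=manip.grab_frame("wrist"); s=manip.grab_frame("scene"); np.savez("w6.npz",**f);np.savez("s6.npz",**s)
p=proj(f,[.5385,.1143,.16]).astype(int);print(p); y0,x0=max(p[1]-100,0),max(p[0]-100,0)
cv2.imwrite("pics/f6.png",np.hstack([cv2.resize(f["img"][y0:y0+200,x0:x0+200],(400,400),interpolation=2),cv2.resize(s["img"][190:270,328:408],(400,400),interpolation=2)]));print(x0,y0)
E
```

```text
[0.516  0.0583 0.2973] [ 0.1 -0.2 -0.5] [-0.05 -0.05  0.01] phi 67.4
[323 138]
223 38
```

View pics/f6.png

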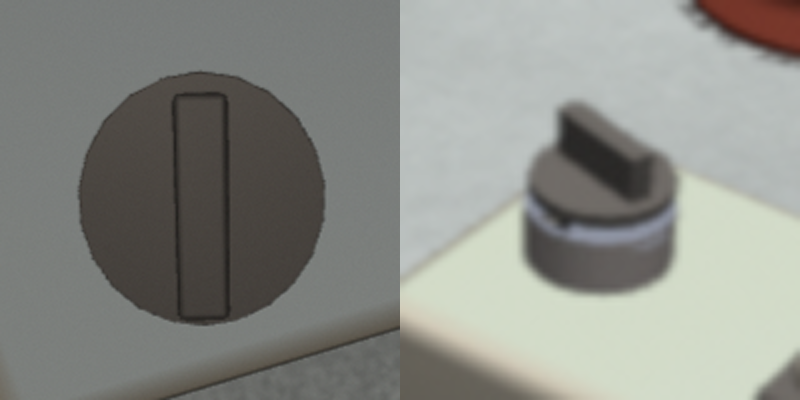

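The cap is on the neck with its bar from (200,95) to (204,318) in the wrist crop, and the scene crop shows a visible gap under the flange. I'll measure the height and angle.

```bash
python3 - <<'E'
from h import *
f=dict(np.load("w6.npz")); s=dict(np.load("s6.npz"))
W=lambda u,v:(223+u/2,38+v/2)
for z in(.171,.175):
    print("flange dia at",z,np.linalg.norm(ray(f,*W(79,198),z)-ray(f,*W(325,198),z))*1e3,"bar",np.linalg.norm(ray(f,*W(200.5,95),z+.026)-ray(f,*W(204.5,318),z+.026))*1e3)
a,b=ray(f,*W(200.5,95),.201),ray(f,*W(204.5,318),.201);c=(a+b)/2;print(c,"bar ang",np.degrees(np.arctan2(*(a-b)[1::-1])))
for d in(19,23):
    zz=.16-d/1e3; q=lambda X:((proj(s,X)-[328,190])*5+[400,0]).round(0)
    e=(a-b)/np.linalg.norm(a-b); e[2]=0; n=np.array([-e[1],e[0],0])
    C=np.array([c[0],c[1],0])
    print(d,"bar-top corners",[q(C+[0,0,zz+.06]+i*.029*e+j*.007*n) for i in(-1,1) for j in(-1,1)])
    ang=np.linspace(0,6.28,60);E=np.array([q(C+[.036*np.cos(t),.036*np.sin(t),zz+.026]) for t in ang]);print("flange bottom max row",E[:,1].max(),"min/max col",E[:,0].min(),E[:,0].max())
E2=np.array([((proj(s,[c[0]+.037*np.cos(t),c[1]+.037*np.sin(t),.16])-[328,190])*5+[400,0]) for t in ang]);print("ring top max row",E2[:,1].max())
E3=np.array([((proj(s,[c[0]+.037*np.cos(t),c[1]+.037*np.sin(t),.13])-[328,190])*5+[400,0]) for t in ang]);print("ring foot max row",E3[:,1].max())
E
```

```text
flange dia at 0.171 72.02255643585036 bar 57.32185439746072
flange dia at 0.175 70.86525757209262 bar 56.29335207347521
[0.53888816 0.11467403 0.201     ] bar ang 68.49775753267289
19 bar-top corners [array([557., 103.]), array([580.,  95.]), array([633., 157.]), array([657., 147.])]
flange bottom max row 227.0 min/max col 528.0 678.0
23 bar-top corners [array([556., 110.]), array([579., 102.]), array([633., 164.]), array([656., 155.])]
flange bottom max row 234.0 min/max col 527.0 677.0
ring top max row 240.9436455322637
ring foot max row 292.8255911565887
```

```bash
python3 - <<'E'
from h import *
I=manip.grab_frame("scene")["img"].astype(int)
for c in(368,370): print([(r,(r-190)*5,*I[r,c]) for r in range(229,243)])
E
```

```text
[(229, 195, np.int64(103), np.int64(108), np.int64(113)), (230, 200, np.int64(103), np.int64(107), np.int64(112)), (231, 205, np.int64(103), np.int64(106), np.int64(111)), (232, 210, np.int64(96), np.int64(99), np.int64(104)), (233, 215, np.int64(73), np.int64(76), np.int64(79)), (234, 220, np.int64(61), np.int64(62), np.int64(63)), (235, 225, np.int64(97), np.int64(91), np.int64(89)), (236, 230, np.int64(151), np.int64(137), np.int64(132)), (237, 235, np.int64(161), np.int64(147), np.int64(142)), (238, 240, np.int64(141), np.int64(131), np.int64(129)), (239, 245, np.int64(106), np.int64(104), np.int64(106)), (240, 250, np.int64(91), np.int64(93), np.int64(97)), (241, 255, np.int64(90), np.int64(92), np.int64(97)), (242, 260, np.int64(90), np.int64(92), np.int64(97))]
[(229, 195, np.int64(97), np.int64(102), np.int64(106)), (230, 200, np.int64(102), np.int64(106), np.int64(110)), (231, 205, np.int64(102), np.int64(107), np.int64(111)), (232, 210, np.int64(96), np.int64(100), np.int64(105)), (233, 215, np.int64(74), np.int64(78), np.int64(80)), (234, 220, np.int64(61), np.int64(62), np.int64(64)), (235, 225, np.int64(96), np.int64(90), np.int64(88)), (236, 230, np.int64(150), np.int64(137), np.int64(132)), (237, 235, np.int64(161), np.int64(146), np.int64(141)), (238, 240, np.int64(142), np.int64(132), np.int64(130)), (239, 245, np.int64(106), np.int64(105), np.int64(108)), (240, 250, np.int64(93), np.int64(95), np.int64(99)), (241, 255, np.int64(92), np.int64(94), np.int64(99)), (242, 260, np.int64(92), np.int64(94), np.int64(98))]
```

The flange's lower edge is at row 227 and the ring's edge at about 243. A locked cap predicts 227 and 241, and an unlocked one would put the flange at 234. The bar has turned about 96°, so the cap is locked.

```bash
python3 -c "
from plant import manip; print(manip.job_done())"
```

```text
the job is handed in; nothing more can be done
None
```

The cap is on the steamer's neck, turned about 96° clockwise to the stop and sprung up into its lock. The gripper has let go and is clear, no other object was handled, and the job is handed in.

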